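# Pass a buffing roller into the dust booth through its two-door hatch

### The job

Pass the buffing roller from its cradle into the finishing machine's dust booth: lower it (do not drop it) into the open hatch with its axle square across the passage, let go, and slide the outer door (the clear cover) fully shut. Only then lift the inner gate, so that the roller rolls down into the booth, and lower the gate fully shut again. The two doors must never be open together, and leave the tin, the brush and the hammer where they are.

Things in the scene. Friction and masses are not known exactly. Their poses are not given: they have to be found in the camera images.
- roller: Buffing roller, 0.25 to 0.5 kg: two grey felt wheels (60 mm diameter, 24 mm wide) on a steel core (32 mm diameter, 106 mm long). Origin mid-axle; x axis along the axle. Grip it by the bare core between the wheels (26 mm either side of the origin). It starts lying in the cradle, axle level, 42 mm above the bench and parallel to the cradle's x axis.
- cradle: Fixed plywood board 140 x 110 x 12 mm with four wooden chocks 10 mm high (22 mm above the bench), two under each wheel; none under the bare core. Origin on the bench under its centre; x along its 140 mm side.
- hatch: Fixed grey steel passage, origin on the bench under the centre of its chamber, z up; y runs along the passage: chamber, then (towards -y) the gate, then the booth. The steel floor slopes down 7 degrees towards -y: its height is 45 mm + 0.123 * y. Two aluminium gate guides at x +-79 mm, y -81 mm rise to 200 mm. The cover's rails, 122 mm high, reach out behind to x = +257 mm.
- cover (a joint): Outer door: a clear flat cover 156 mm (x) by 160 mm (y) on top of the chamber that slides along the hatch's x axis (away from the robot opens). 0 = fully shut, 0.17 m = fully open, and it begins 0.14 to 0.17 open; its front edge is at x = -78 mm + this value. It stays where it is left; about 2 N moves it.
- cover_handle (a point): Centre of the cover's black handle bar: 80 mm long along the hatch's y axis, 14 mm thick (x), 18 mm high, 158 mm above the bench, with 20 mm of free space between it and the cover. At x = -55 mm + cover, y = 0 in the hatch's frame.
- gate (a joint): Inner door: an aluminium plate across the passage that lifts straight up. 0 = fully shut (as at the start), 0.095 m = fully raised. It weighs 0.3 kg and drops shut when let go, so it must be held up while the roller passes: the roller needs at least 0.065 m of lift and under 2 s to roll through.
- gate_handle (a point): Centre of the gate's black handle bar: 80 mm long along the hatch's x axis, 14 mm thick (y), 18 mm high; 157 mm above the bench with the gate shut, with 20 mm of free space below it; at x = 0, y = -81 mm in the hatch's frame.
- booth (a point): A point in the middle of the booth, 60 mm above the bench. In the hatch's frame the booth is x -70 to +70 mm, y -85 to -262 mm inside (a rubber bumper at its end), under a fixed clear roof at 120 mm.
- tin: Polish tin, 80 mm diameter, 50 mm high; bystander. Origin at the centre of its underside.
- brush: Wooden shoe brush 160 x 50 x 47 mm, lying bristles down; bystander. Origin at the centre of its underside.
- hammer: Hammer about 240 mm long lying on the bench; bystander.
- chamber (a point): Floor of the hatch's chamber, at its centre, 45 mm above the bench. The chamber is open on top (rim 120 mm above the bench); in the hatch's frame it is x -70 to +70 mm, y -77 to +75 mm inside. A roller let go in it with its axle along the hatch's x axis rolls freely down to the gate and waits there.
There are look-alikes about, which are no part of the job. What is shaped like the roller but purple is not meant.

How it is judged:
On the way, in this order (a step that is already met when the one before it is completed fails the run):
1. the roller lies in the chamber, let go, with the gate shut (x of roller in the frame of hatch between -0.07 and 0.07 m and y of roller in the frame of hatch between -0.07 and 0.07 m and height (world z) of roller below 0.1 m and contact force between the fingers and roller below 0.2 N and value of joint gate below 0.008 m), for 0.2 s.
2. the outer door is fully shut (within 8 mm), with the roller still in the chamber and the gate shut (value of joint each of cover, gate below 0.008 m and y of roller in the frame of hatch above -0.07 m), for 0.2 s.
3. the roller has passed under the gate into the booth with the outer door shut (value of joint cover below 0.012 m and y of roller in the frame of hatch between -0.27 and -0.12 m and height (world z) of roller below 0.1 m), for 0.1 s.
At the end, for the whole second after the job is handed in: The roller lies at rest in the booth, wholly past the gate (its centre at least 39 mm beyond it), and the cover and the gate are both shut to within 8 mm (y of roller in the frame of hatch between -0.27 and -0.12 m and x of roller in the frame of hatch between -0.07 and 0.07 m and height (world z) of roller below 0.1 m and linear speed of roller below 0.02 m/s and value of joint each of cover, gate below 0.008 m); the robot touches nothing.
It fails at once if both doors open together (cover more than 12 mm and gate more than 8 mm) (value of joint cover above 0.012 m and value of joint gate above 0.008 m).
It fails at once if the roller dropped into the chamber (faster than 0.9 m/s inside it, a fall of over 40 mm) (linear speed of roller above 0.9 m/s and height (world z) of roller below 0.12 m and y of roller in the frame of hatch between -0.08 and 0.075 m and x of roller in the frame of hatch between -0.07 and 0.07 m).
It fails at once if the tin, brush or hammer moved by more than 30 mm (distance of any of tin, brush, hammer from where it was at the start of the episode above 0.03 m).
It also fails if it takes over 61 s, if anything falls off the work surface, if the arm or the gripper's body presses on something with over 40 N, if the wrist force passes 120 N, or if a joint passes its speed limit or range.

### The arm

A 6-joint arm with a two-finger parallel gripper is mounted at the origin on the work surface. World frame = base frame: x ahead of the robot, y to its left, z up, the work surface at z = 0. Lengths are in m, angles in rad, forces in N, time in s.
With the tool pointing down it reaches from about 0.35 to 0.975 m from the base axis. Payload 4.9 kg.
Tool frame: the origin (TCP) lies at the very end of the fingers, on their centre line; the grasp point (between the pads) lies 19 mm behind it; z points along the fingers, y is the line along which they close (so a half turn about z gives the same grasp; the last joint's range is limited). The gripper opens to 85 mm and grips with 20 to 120 N. Pads are 22 mm wide; open, the fingers measure 114 mm over their backs; the gripper's body (76 mm by 85 mm) begins 54 mm behind the grasp point. The pads swing forward as they close: fully open they stand 13 mm farther back than shut.
Start: joints at [-1.224, 0.053, 1.613, -0, 1.476, -0.119], TCP at [0.281, -0.558, 0.207] pointing down, gripper open.
Joint ranges: [-3.01, 3.01], [-1.01, 2.22], [0.06, 2.58], [-1.02, 4.17], [0.09, 2.62], [-3.14, 3.14]. Speed limits (rad/s): [2.57, 2.57, 3.14, 3.14, 3.14, 3.14].

### API

Orientations are given as a rotation vector (axis times angle).
In Python, from station import ctrl gives the robot as it stands. The module is installed in compiled form; this text tells all that it offers.
- The arm moves only by the tool jog_arm, never from a script. Its argument "steps" is a list of rows, each an object with "delta_rot": the turn, a rotation vector about the tool's x, y, z in degrees, a list of three; "linear": the shift along the tool's x, y, z in m, a list of three; "grip": the finger opening in m, from 0 to 0.0854. In form: [{"delta_rot": [rx, ry, rz], "linear": [x, y, z], "grip": grip}, ...]. A call has 1 to 10 rows; each row shifts and turns the commanded pose from where the row before left it, along the tool's axes as they then stand; what a row does not reach is not made up. A row lasts 1/10 s, in which the tool goes at most 50 mm and 8.59 degrees, less where a joint would pass 70% of its speed; a pose out of reach is approached as far as the arm can. A call with a gripper value outside its range is refused whole. The fingers move at their own pace and stop on an object; "newtons" is the grip in N (left out, the last holds). Time passes only in rows, so rows that do not move let the fingers close. It gives the time, the measured TCP pose, the force, the opening and the grip force at its end, in the units of the state.
- ctrl.get_obs(): the state, without advancing time (a new reading comes with each control period).
- ctrl.get_image(name): name is "scene" or "top" or "wrist"; returns (picture, depth): 384x512x3 uint8, red, green, blue; 384x512 float32, m along the optical axis (not along the pixel's ray), 0 where there is no reading.
- ctrl.camera_info(name): a dict with "camera_matrix" (3x3 intrinsics, pixels), "R" (3x3) and "t" (3): a world point X has camera coordinates R X + t; the wrist camera has in their place "T_tool_cam" (4x4, takes a point from camera to tool coordinates, whose origin is the TCP and whose axes are the flange's). Camera axes: x right, y down, z forward; pixel columns grow to the right and rows downward; lengths in m; the calibration is good to about 2 mm. A picture is of the moment at which its call begins: read the wrist's pose just before it. camera_info takes no time and is no camera call.
- ctrl.finish_job(): hands the job in; it is judged then, once.
The state is a dict: "t": time; "q": joint angles; "dq": joint speeds; "effort": joint torques, N m; "tool_pos": TCP position; "tool_rot": TCP orientation; "contact_force": force on the tool from outside, world axes, zero at the start; "wrist_torque": the same for the moment, N m; "opening": finger opening in m; "grip_force": force on a finger pad.
Only numpy, scipy, OpenCV 4.12 (cv2) and the standard library are available. Lean on these libraries where they do the work, as an engineer would, in place of code of your own. Each camera call takes 0.05 s, during which the arm holds its last target. There are 200 camera calls.

## Working session

There is one attempt and no reset: what is moved stays moved. The work goes in short steps, Python scripts to look and compute and a tool call to move; the robot and the scene stay as the last step left them, time stands still between calls to the robot, and variables do not carry over. Pictures are saved under pics/ and viewed, at most 10 in all, crops included, and the job is handed in when it is done.

Besides the shell and the picture viewer there is one more tool, called after ">>>" as name([rows], argument=value, ...), one row to a line, values as JSON. jog_arm: Moves the arm, as the interface text tells. Its arguments: {"type":"object","properties":{"steps":{"type":"array"},"newtons":{"type":"number"}},"required":["steps"]}

```bash
mkdir -p pics; cat > h.py <<'E'
import numpy as np, cv2
from station import ctrl
from scipy.spatial.transform import Rotation as Ro
def grab(n,f=None):
    im,d=ctrl.get_image(n)
    if f: cv2.imwrite('pics/'+f,im[:,:,::-1])
    return im,d
def cloud(n,d):
    c=ctrl.camera_info(n); K=np.array(c['camera_matrix']); R=np.array(c['R']); t=np.array(c['t'])
    v,u=np.mgrid[:d.shape[0],:d.shape[1]]
    P=np.stack([(u-K[0,2])/K[0,0]*d,(v-K[1,2])/K[1,1]*d,d],-1)
    return (P-t)@R
E
python3 - <<'E'
from h import *
o=ctrl.get_obs(); print(o['t'],o['tool_pos'],o['tool_rot'],o['opening'])
for n in ('top','scene'):
    im,d=grab(n,n+'0.png'); np.save(n+'.npy',d); np.save(n+'im.npy',im)
    c=ctrl.camera_info(n); print(n,c)
print(Ro.from_rotvec(o['tool_rot']).as_matrix().round(3))
E
```

```text
0.0 [ 0.2804919  -0.55778584  0.20586382] [-3.05480354e+00 -7.24673351e-01  3.59007731e-04] 0.08525343981173153
top {'camera_matrix': array([[388.93217823,   0.        , 256.15904108],
       [  0.        , 388.93217823, 186.12018592],
       [  0.        ,   0.        ,   1.        ]]), 'R': array([[ 0.0261649 , -0.99961374,  0.00936902],
       [-0.99654869, -0.02682097, -0.07855792],
       [ 0.07877887, -0.00728123, -0.99686552]]), 't': array([0.02597466, 0.48469578, 1.30349129])}
scene {'camera_matrix': array([[483.18198856,   0.        , 263.50820664],
       [  0.        , 483.18198856, 193.01033886],
       [  0.        ,   0.        ,   1.        ]]), 'R': array([[ 0.7437267 ,  0.66838932, -0.01123897],
       [ 0.55997016, -0.63209358, -0.53562219],
       [-0.36510823,  0.39206303, -0.84438294]]), 't': array([-0.39846234, -0.1831793 ,  1.78416457])}
[[ 0.893  0.449 -0.001]
 [ 0.449 -0.893  0.002]
 [ 0.    -0.002 -1.   ]]
```

View pics/top0.png

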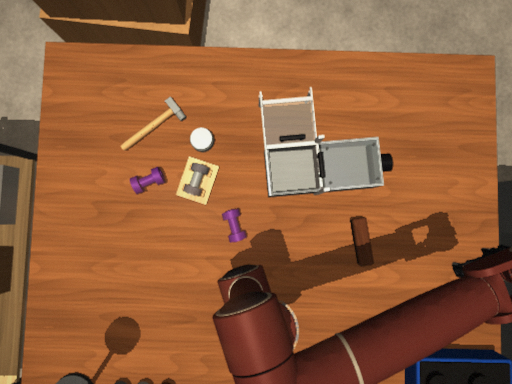

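View pics/scene0.png

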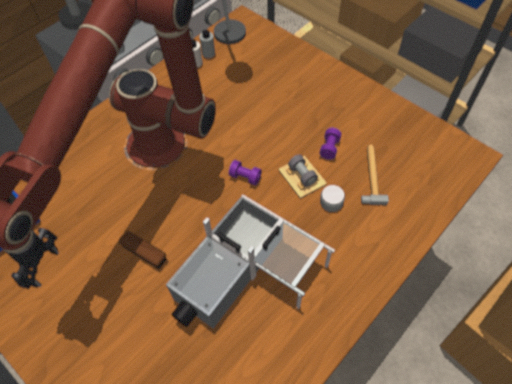

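```bash
python3 - <<'E'
from h import *
im=np.load('topim.npy'); d=np.load('top.npy'); P=cloud('top',d)
hsv=cv2.cvtColor(im,cv2.COLOR_RGB2HSV)
def roi(u0,u1,v0,v1):
    m=np.zeros(im.shape[:2],bool); m[v0:v1,u0:u1]=1; return m
def rect(m,n):
    p=P[m][:,:2].astype(np.float32); r=cv2.minAreaRect(p*1000); ctr=p.mean(0)
    w,v=np.linalg.eigh(np.cov(p.T)); a=np.degrees(np.arctan2(v[1,1],v[0,1]))
    print(n,m.sum(),'rect',np.round(r[0],1),np.round(r[1],1),round(r[2],1),'mean',ctr.round(4),'z',np.percentile(P[m][:,2],[5,50,95]).round(3),'axis',round(a,1))
dark=hsv[...,2]<45
rect(dark&roi(314,328,132,182)&(P[...,2]>.14),'gateh'); rect(dark&roi(272,312,126,146)&(P[...,2]>.13),'coverh')
Z=P[...,2]
yel=(hsv[...,0]>15)&(hsv[...,0]<32)&(hsv[...,1]>60)&(hsv[...,2]>150)
rect(yel&roi(170,225,150,210),'cradle')
rect(roi(172,224,150,210)&(hsv[...,1]<60)&(Z>.035),'roller')
rect(roi(172,224,150,210)&(hsv[...,1]<60)&(Z>.06),'wheels')
rect(roi(255,400,80,200)&(Z>.105)&(Z<.132)&(hsv[...,1]<60),'rims')
rect(roi(322,386,130,196)&(Z>.105)&(Z<.132),'boothroof')
rect(roi(255,400,80,200)&(Z>.185),'guides')
rect(roi(188,216,122,155)&(Z>.04),'tin')
big=cv2.resize(im[80:210,165:400],None,fx=3.4,fy=3.4,interpolation=cv2.INTER_CUBIC)
cv2.imwrite('pics/crop.png',big[:,:,::-1])
E
```

```text
gateh 83 rect [462.2 -74.5] [ 60.5 289.8] 45.7 mean [ 0.5444 -0.1528] z [0.151 0.164 0.169] axis 147.0
coverh 84 rect [521.4  -2.1] [ 61.4 294.7] 58.6 mean [ 0.6196 -0.0653] z [0.162 0.166 0.17 ] axis 146.9
cradle 888 rect [477.8 164.3] [278.1 142.2] 73.4 mean [0.4978 0.2399] z [0.005 0.012 0.022] axis 166.8
roller 333 rect [525.1 231.5] [ 52.9 153.8] 74.6 mean [0.5054 0.2377] z [0.049 0.062 0.073] axis 163.3
wheels 181 rect [499.6 242. ] [49.6 98.8] 70.6 mean [0.5043 0.2378] z [0.061 0.069 0.074] axis 162.8
rims 3936 rect [ 632.5 -162.6] [335.4 364.9] 7.1 mean [ 0.5726 -0.2058] z [0.115 0.12  0.128] axis 70.6
boothroof 2835 rect [ 555.7 -257.3] [156.4 197.1] 6.6 mean [ 0.5554 -0.2632] z [0.115 0.119 0.124] axis 98.2
guides 97 rect [ 468.2 -100.4] [127.8 321.9] 52.4 mean [ 0.4775 -0.0702] z [0.192 0.202 1.337] axis 135.3
tin 396 rect [534.  135.7] [346.6  74.9] 41.7 mean [0.6334 0.225 ] z [0.042 0.05  0.054] axis -145.3
```

View pics/crop.png

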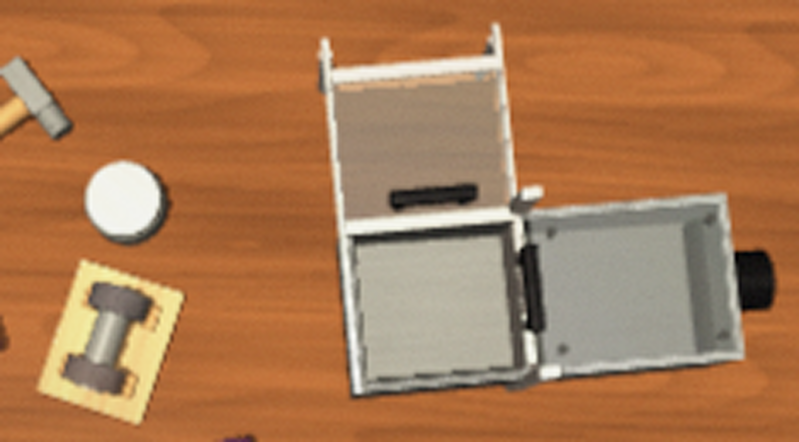

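```bash
cat >> h.py <<'E'
def ray(n,uv,z):
    c=ctrl.camera_info(n); K=np.array(c['camera_matrix']); R=np.array(c['R']); t=np.array(c['t'])
    uv=np.atleast_2d(uv).astype(float); D=np.c_[uv,np.ones(len(uv))]@np.linalg.inv(K).T@R; C=-R.T@t
    return C+D*((z-C[2])/D[:,2])[:,None]
E
python3 - <<'E'
from h import *
im=np.load('topim.npy'); d=np.load('top.npy'); P=cloud('top',d); Z=P[...,2]; ok=d>.1
hsv=cv2.cvtColor(im,cv2.COLOR_RGB2HSV)
def rect(m,n,z,b):
    u0,u1,v0,v1=b; q=np.zeros_like(m); q[v0:v1,u0:u1]=m[v0:v1,u0:u1]
    k,l,s,_=cv2.connectedComponentsWithStats(q.astype(np.uint8)); i=1+s[1:,4].argmax(); q=l==i
    vv,uu=np.nonzero(q); p=ray('top',np.c_[uu,vv],z)[:,:2]
    r=cv2.minAreaRect((p*1000).astype(np.float32)); w,v=np.linalg.eigh(np.cov(p.T)); a=np.degrees(np.arctan2(v[1,1],v[0,1]))
    print(n,q.sum(),'rect',np.round(r[0],1),np.round(r[1],1),round(r[2],1),'mean',(p.mean(0)*1000).round(1),'axis',round(a,1),'zmed',np.median(Z[q&ok]).round(3))
dark=hsv[...,2]<60
rect(dark,'gateh',.166,(316,327,132,182)); rect(dark,'coverh',.166,(276,310,130,146))
yel=(hsv[...,0]>14)&(hsv[...,0]<35)&(hsv[...,1]>50)&(hsv[...,2]>150)
u=(slice(150,210),slice(170,225))
gr=(hsv[...,1]<70)
rect(yel|(gr&(Z>.03)&(Z<.09)),'cradle+roller',.012,(170,225,150,210))
rect(gr&(Z>.035)&(Z<.09),'roller',.055,(172,224,150,210))
rect(gr&(Z>.062)&(Z<.09),'w1',.07,(172,224,150,176));rect(gr&(Z>.062)&(Z<.09),'w2',.07,(172,224,184,210))
rect((Z>.10)&(Z<.132),'boothroof',.12,(324,386,130,196))
rect((Z>.185)&ok&(Z<.22),'g1',.2,(310,335,125,150));rect((Z>.185)&ok&(Z<.22),'g2',.2,(310,335,176,196))
rect(ok&(hsv[...,2]>0)&(Z>.02)&(Z<.075)&gr,'floor',.045,(264,325,140,200))
rect(ok&(Z>.112)&(Z<.128),'rim',.12,(260,325,144,200))
E
```

```text
gateh 119 rect [ 543.2 -153.8] [77.  16.7] 6.4 mean [ 544.4 -155.2] axis -173.1 zmed 0.164
coverh 111 rect [623.8 -65.7] [15.4 74.6] 6.9 mean [624.5 -65.1] axis 96.7 zmed 0.166
cradle+roller 1273 rect [500.3 241.4] [112.  140.6] 73.1 mean [500.1 242.1] axis 163.8 zmed 0.013
roller 366 rect [499.7 239.6] [ 53.6 102.6] 73.0 mean [501.  239.8] axis 161.3 zmed 0.062
w1 93 rect [534.8 229.4] [46.8 22.9] 73.1 mean [534.4 228.5] axis 73.0 zmed 0.069
w2 88 rect [461.8 249. ] [45.4 22.6] 73.1 mean [462.5 250.1] axis 76.7 zmed 0.069
boothroof 2808 rect [ 555.4 -261.2] [156.8 187. ] 6.7 mean [ 555.1 -264. ] axis 100.5 zmed 0.119
g1 30 rect [ 620.9 -148.4] [12. 18.] 1.6 mean [ 621.1 -148.7] axis 103.6 zmed 0.199
g2 26 rect [ 465.1 -165.1] [ 8.8 17.7] 1.5 mean [ 465.1 -165.8] axis 92.0 zmed 0.198
floor 1904 rect [540.1 -83.5] [140.9 153.7] 6.6 mean [539.7 -83. ] axis 95.4 zmed 0.045
rim 540 rect [532.1 -80.7] [161.8 187.3] 1.6 mean [533.3 -70.4] axis 102.3 zmed 0.12
```

The top view shows the grey roller in the cradle at about (198,180), the chamber at (292,168), the gate bar at (320,158) and the cover bar at (292,137). From these I get:
- **Hatch:** about (0.534, -0.0755), yaw 6.7°
- **Cover:** about 0.145 open
- **Roller:** about (0.4995, 0.2405), axle at -17°

>>> jog_arm([
  {"delta_rot": [0,0,0],"linear": [0,0,-0.04],"grip": 0.085},
  {"delta_rot": [0,0,0],"linear": [0.0277,-0.0307,-0.001],"grip": 0.085},
  {"delta_rot": [0,0,0],"linear": [0.0277,-0.0307,-0.001],"grip": 0.085},
  {"delta_rot": [0,0,0],"linear": [0.0277,-0.0307,-0.001],"grip": 0.085},
  {"delta_rot": [0,0,0],"linear": [0.0277,-0.0307,-0.001],"grip": 0.085},
  {"delta_rot": [0,0,0],"linear": [0.0277,-0.0307,-0.001],"grip": 0.085},
  {"delta_rot": [0,0,0],"linear": [0.0277,-0.0307,-0.001],"grip": 0.085},
  {"delta_rot": [0,0,0],"linear": [0.0277,-0.0307,-0.001],"grip": 0.085},
  {"delta_rot": [0,0,0],"linear": [0.0277,-0.0307,-0.001],"grip": 0.085},
  {"delta_rot": [0,0,0],"linear": [0.0277,-0.0307,-0.001],"grip": 0.085},
])

```text
t: 1.1
tool_pos: [0.3792, -0.1978, 0.2557]
tool_rot: [-3.057, -0.724, 0.0]
contact_force: [1.5, -0.3, 0.0]
opening: 0.0849
grip_force: 0.0
```

>>> jog_arm([
  {"delta_rot": [0,0,0],"linear": [0.0277,-0.0307,0],"grip": 0.085},
  {"delta_rot": [0,0,0],"linear": [0.0277,-0.0307,0],"grip": 0.085},
  {"delta_rot": [0,0,0],"linear": [0.0277,-0.0307,0],"grip": 0.085},
  {"delta_rot": [0,0,0],"linear": [0.0277,-0.0307,0],"grip": 0.085},
  {"delta_rot": [0,0,0],"linear": [0.0277,-0.0307,0],"grip": 0.085},
  {"delta_rot": [0,0,0],"linear": [0.0277,-0.0307,0],"grip": 0.085},
  {"delta_rot": [0,0,0],"linear": [0.0277,-0.0307,0],"grip": 0.085},
  {"delta_rot": [0,0,0],"linear": [0.0277,-0.0307,0],"grip": 0.085},
  {"delta_rot": [0,0,0],"linear": [0.0277,-0.0307,0],"grip": 0.085},
  {"delta_rot": [0,0,0],"linear": [0.0277,-0.0307,0],"grip": 0.085},
])

```text
t: 2.1
tool_pos: [0.4888, 0.2009, 0.2556]
tool_rot: [3.056, 0.726, -0.001]
contact_force: [0.4, -0.4, 0.2]
opening: 0.0847
grip_force: 0.0
```

>>> jog_arm([
  {"delta_rot": [0,0,8],"linear": [0,0,0],"grip": 0.085},
  {"delta_rot": [0,0,8],"linear": [0,0,0],"grip": 0.085},
  {"delta_rot": [0,0,8],"linear": [0,0,0],"grip": 0.085},
  {"delta_rot": [0,0,8],"linear": [0,0,0],"grip": 0.085},
  {"delta_rot": [0,0,8],"linear": [0,0,0],"grip": 0.085},
  {"delta_rot": [0,0,3.7],"linear": [0,0,0],"grip": 0.085},
  {"delta_rot": [0,0,0],"linear": [0,0,0],"grip": 0.085},
])

```text
t: 2.8
tool_pos: [0.4887, 0.1991, 0.2555]
tool_rot: [3.107, -0.464, -0.001]
contact_force: [-1.4, -0.3, 0.9]
opening: 0.0851
grip_force: 0.0
```

```bash
cat >> h.py <<'E'
def go(x,y,z,yaw):
    "print tool-frame shift (at present axes), and the rotvec in deg to reach tool-down with tool x at yaw"
    o=ctrl.get_obs(); R=Ro.from_rotvec(o['tool_rot']); c,s=np.cos(np.radians(yaw)),np.sin(np.radians(yaw))
    T=Ro.from_matrix(np.array([[c,s,0],[s,-c,0],[0,0,-1.]]))
    print('t',round(o['t'],2),'pos',np.round(o['tool_pos'],4),'q',np.round(o['q'],2),'open',round(o['opening'],4),'grip',o['grip_force'],'F',np.round(o['contact_force'],2))
    dw=np.array([x,y,z])-o['tool_pos']
    print('rot',np.degrees((R.inv()*T).as_rotvec()).round(2),'lin now',R.inv().apply(dw).round(4),'lin after rot',T.inv().apply(dw).round(4))
E
python3 - <<'E'
from h import *
go(.4995,.2405,.10,-17)
i=ctrl.camera_info('wrist'); print(i)
grab('wrist','w1.png')
E
```

```text
t 2.8 pos [0.4887 0.1991 0.2555] q [ 0.25 -0.21  1.78 -0.    1.57  2.11] open 0.0851 grip 0.0 F [-1.43 -0.3   0.93]
rot [0.03 0.05 0.  ] lin now [-0.0016 -0.0429  0.1555] lin after rot [-0.0017 -0.0428  0.1555]
{'camera_matrix': array([[332.89790545,   0.        , 253.69046006],
       [  0.        , 332.89790545, 195.54706175],
       [  0.        ,   0.        ,   1.        ]]), 'T_tool_cam': array([[-6.50019693e-04, -9.47637236e-01, -3.19348159e-01,
         8.13250700e-02],
       [ 9.99997340e-01,  9.08060833e-05, -2.30491132e-03,
         8.55720278e-04],
       [ 2.21321855e-03, -3.19348808e-01,  9.47634656e-01,
        -1.66762116e-01],
       [ 0.00000000e+00,  0.00000000e+00,  0.00000000e+00,
         1.00000000e+00]])}
```

View pics/w1.png

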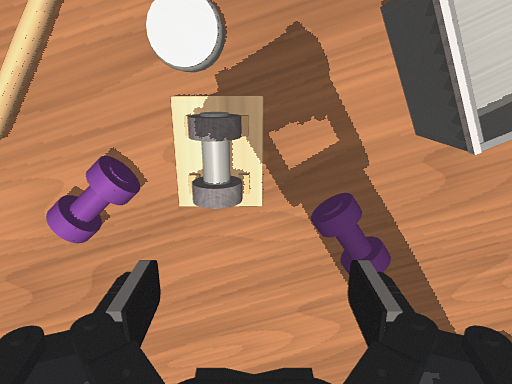

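The wrist view shows the roller core at (217,160) with its axle along the image vertical. The ray cast agrees with the top view to about 2 mm, so I'm descending.

>>> jog_arm([
  {"delta_rot": [0,0,0],"linear": [-0.0025,-0.0428,0],"grip": 0.085},
  {"delta_rot": [0,0,0],"linear": [0,0,0.04],"grip": 0.085},
  {"delta_rot": [0,0,0],"linear": [0,0,0.04],"grip": 0.085},
  {"delta_rot": [0,0,0],"linear": [0,0,0.04],"grip": 0.085},
  {"delta_rot": [0,0,0],"linear": [0,0,0.04],"grip": 0.085},
  {"delta_rot": [0,0,0],"linear": [0,0,0.03],"grip": 0.085},
  {"delta_rot": [0,0,0],"linear": [0,0,0.02],"grip": 0.085},
  {"delta_rot": [0,0,0],"linear": [0,0,0.01],"grip": 0.085},
  {"delta_rot": [0,0,0],"linear": [0,0,0.01],"grip": 0.085},
  {"delta_rot": [0,0,0],"linear": [0,0,0],"grip": 0.085},
])

```text
t: 3.85
tool_pos: [0.4987, 0.2406, 0.0254]
tool_rot: [3.107, -0.464, -0.002]
contact_force: [0.2, 0.5, 0.5]
opening: 0.085
grip_force: 0.0
```

>>> jog_arm([
  {"delta_rot": [0,0,0],"linear": [0,0,0],"grip": 0.05},
  {"delta_rot": [0,0,0],"linear": [0,0,0],"grip": 0.04},
  {"delta_rot": [0,0,0],"linear": [0,0,0],"grip": 0.02},
  {"delta_rot": [0,0,0],"linear": [0,0,0],"grip": 0.02},
  {"delta_rot": [0,0,0],"linear": [0,0,0],"grip": 0.02},
  {"delta_rot": [0,0,0],"linear": [0,0,0],"grip": 0.02},
  {"delta_rot": [0,0,0],"linear": [0,0,0],"grip": 0.02},
  {"delta_rot": [0,0,0],"linear": [0,0,0],"grip": 0.02},
], newtons=40)

```text
t: 4.65
tool_pos: [0.5003, 0.2418, 0.0288]
tool_rot: [-3.105, 0.464, -0.003]
contact_force: [-4.4, 0.5, 9.9]
opening: 0.0206
grip_force: 13.6
```

```bash
python3 - <<'E'
from h import *
go(.4995,.2405,.03,-17)
grab('wrist','w2.png')
im,d=grab('scene'); cv2.imwrite('pics/s2.png',cv2.resize(im[120:230,240:370],None,fx=5,fy=5)[:,:,::-1])
E
```

```text
t 4.65 pos [0.5003 0.2418 0.0288] q [0.32 0.07 1.91 0.   1.16 2.18] open 0.0206 grip 13.599477857351303 F [-4.38  0.48  9.94]
rot [-0.13 -0.09 -0.01] lin now [-0.0004  0.0015 -0.0012] lin after rot [-0.0004  0.0015 -0.0012]
```

View pics/w2.png

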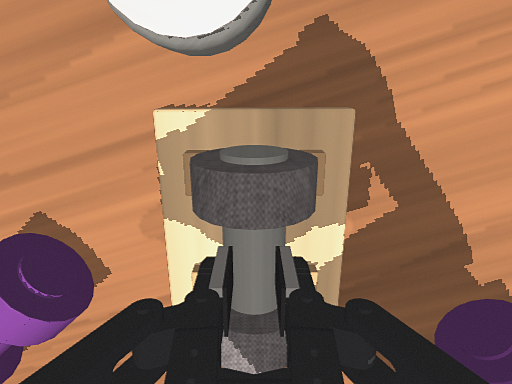

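View pics/s2.png

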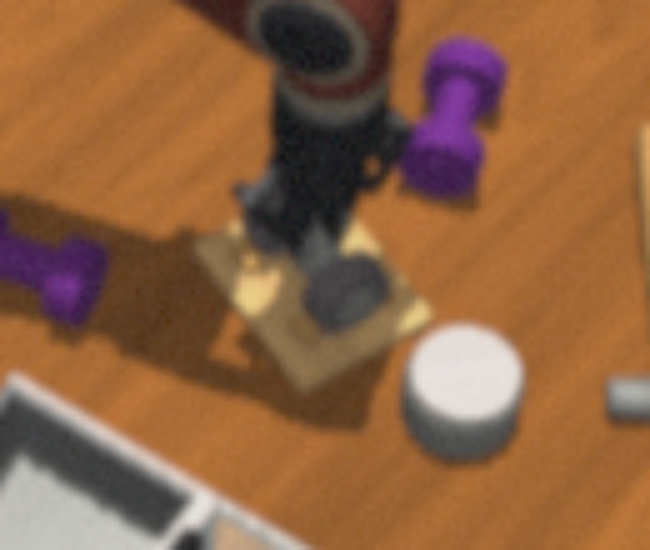

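The wrist picture shows the pads at about (225–285, 290) beside the core. They sit too high, on its upper flanks, and have pushed the tool up. I'll reopen, go about 9 mm lower and grip again.

>>> jog_arm([
  {"delta_rot": [0,0,0],"linear": [0,0,0],"grip": 0.06},
  {"delta_rot": [0,0,0],"linear": [0,0,0],"grip": 0.06},
  {"delta_rot": [0,0,0],"linear": [0,0,0],"grip": 0.06},
  {"delta_rot": [0,0,0],"linear": [0,0,0],"grip": 0.06},
  {"delta_rot": [0,0,0],"linear": [0,0,0],"grip": 0.06},
])

```text
t: 5.25
tool_pos: [0.4988, 0.2407, 0.0257]
tool_rot: [3.107, -0.465, -0.001]
contact_force: [-0.4, -0.5, -0.7]
opening: 0.0596
grip_force: 0.0
```

```bash
python3 - <<'E'
from h import *
go(.4995,.2405,.018,-17)
E
```

```text
t 5.25 pos [0.4988 0.2407 0.0257] q [0.32 0.07 1.92 0.   1.16 2.18] open 0.0596 grip 0.0 F [-0.44 -0.54 -0.71]
rot [ 0.02  0.03 -0.02] lin now [ 0.0007 -0.      0.0077] lin after rot [ 0.0007 -0.      0.0077]
```

>>> jog_arm([
  {"delta_rot": [0,0,0],"linear": [0,0,0.004],"grip": 0.06},
  {"delta_rot": [0,0,0],"linear": [0,0,0.004],"grip": 0.045},
  {"delta_rot": [0,0,0],"linear": [0,0,0],"grip": 0.03},
  {"delta_rot": [0,0,0],"linear": [0,0,0],"grip": 0.03},
  {"delta_rot": [0,0,0],"linear": [0,0,0],"grip": 0.03},
  {"delta_rot": [0,0,0],"linear": [0,0,0],"grip": 0.03},
], newtons=40)

```text
t: 5.85
tool_pos: [0.4985, 0.2406, 0.0175]
tool_rot: [3.106, -0.465, -0.002]
contact_force: [0.4, -0.4, -3.4]
opening: 0.0308
grip_force: 25.4
```

>>> jog_arm([
  {"delta_rot": [0,0,0],"linear": [0,0,0],"grip": 0.02},
  {"delta_rot": [0,0,0],"linear": [0,0,0],"grip": 0.02},
  {"delta_rot": [0,0,0],"linear": [0,0,0],"grip": 0.02},
], newtons=40)

```text
t: 6.15
tool_pos: [0.499, 0.2408, 0.018]
tool_rot: [3.107, -0.465, -0.0]
contact_force: [-0.9, 0.9, -2.9]
opening: 0.0301
grip_force: 39.8
```

>>> jog_arm([
  {"delta_rot": [0,0,0],"linear": [0,0,-0.01],"grip": 0.02},
  {"delta_rot": [0,0,0],"linear": [0,0,-0.02],"grip": 0.02},
  {"delta_rot": [0,0,0],"linear": [0,0,-0.03],"grip": 0.02},
  {"delta_rot": [0,0,0],"linear": [0,0,-0.03],"grip": 0.02},
  {"delta_rot": [0,0,0],"linear": [0,0,-0.03],"grip": 0.02},
  {"delta_rot": [0,0,0],"linear": [0,0,-0.03],"grip": 0.02},
  {"delta_rot": [0,0,0],"linear": [0,0,-0.03],"grip": 0.02},
  {"delta_rot": [0,0,0],"linear": [0,0,0],"grip": 0.02},
], newtons=50)

```text
t: 6.95
tool_pos: [0.5022, 0.2419, 0.2049]
tool_rot: [-3.102, 0.464, -0.016]
contact_force: [1.4, 0.3, -3.3]
opening: 0.0294
grip_force: 52.8
```

```bash
python3 - <<'E'
from h import *
go(.5325,-.0655,.20,6.7)
im,d=grab('wrist','w3.png')
E
```

```text
t 6.95 pos [0.5022 0.2419 0.2049] q [ 0.32 -0.12  1.78 -0.    1.46  2.18] open 0.0294 grip 52.83421576023102 F [ 1.37  0.34 -3.32]
rot [ -0.26  -0.61 -23.7 ] lin now [0.1188 0.2851 0.0041] lin after rot [-0.0058  0.3088  0.0049]
```

View pics/w3.png

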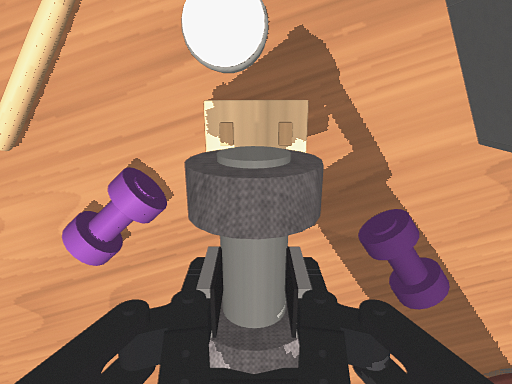

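The roller is held by the core (about (255,280)) and lifted clear. Now carrying it above the chamber.

>>> jog_arm([
  {"delta_rot": [0,0,0],"linear": [0.0119,0.0285,0],"grip": 0.02},
  {"delta_rot": [0,0,0],"linear": [0.0119,0.0285,0],"grip": 0.02},
  {"delta_rot": [0,0,0],"linear": [0.0119,0.0285,0],"grip": 0.02},
  {"delta_rot": [0,0,0],"linear": [0.0119,0.0285,0],"grip": 0.02},
  {"delta_rot": [0,0,0],"linear": [0.0119,0.0285,0],"grip": 0.02},
  {"delta_rot": [0,0,0],"linear": [0.0119,0.0285,0],"grip": 0.02},
  {"delta_rot": [0,0,0],"linear": [0.0119,0.0285,0],"grip": 0.02},
  {"delta_rot": [0,0,0],"linear": [0.0119,0.0285,0],"grip": 0.02},
  {"delta_rot": [0,0,0],"linear": [0.0119,0.0285,0],"grip": 0.02},
  {"delta_rot": [0,0,0],"linear": [0.0119,0.0285,0],"grip": 0.02},
])

```text
t: 8.0
tool_pos: [0.528, -0.0674, 0.1951]
tool_rot: [-3.106, 0.465, 0.007]
contact_force: [-0.1, 0.4, -4.1]
opening: 0.0291
grip_force: 52.7
```

>>> jog_arm([
  {"delta_rot": [0,0,-6],"linear": [0,0,0],"grip": 0.02},
  {"delta_rot": [0,0,-6],"linear": [0,0,0],"grip": 0.02},
  {"delta_rot": [0,0,-6],"linear": [0,0,0],"grip": 0.02},
  {"delta_rot": [0,0,-5.7],"linear": [0,0,0],"grip": 0.02},
  {"delta_rot": [0,0,0],"linear": [0,0,0],"grip": 0.02},
  {"delta_rot": [0,0,0],"linear": [0,0,0],"grip": 0.02},
])

```text
t: 8.6
tool_pos: [0.5285, -0.0663, 0.1962]
tool_rot: [-3.135, -0.18, 0.005]
contact_force: [0.7, 0.0, -3.2]
opening: 0.0293
grip_force: 52.7
```

```bash
python3 - <<'E'
from h import *
go(.5325,-.0655,.20,6.7)
o=ctrl.get_obs(); im,d=grab('wrist','w4.png'); i=ctrl.camera_info('wrist'); K=i['camera_matrix']; T=np.array(i['T_tool_cam'])
v,u=np.mgrid[:384,:512]; C=np.stack([(u-K[0,2])/K[0,0]*d,(v-K[1,2])/K[1,1]*d,d],-1)@T[:3,:3].T+T[:3,3]
np.save('w4C.npy',C)
for cc in (254,):
  for r in range(140,345,8): print(r,C[r,cc-2:cc+3].mean(0).round(4), im[r,cc])
R=Ro.from_rotvec(o['tool_rot']).as_matrix(); W=C@R.T+o['tool_pos']
# rim points in world at z~.12
m=(np.abs(W[...,2]-.12)<.006)&(d>.1); print(m.sum())
E
```

```text
t 8.6 pos [ 0.5285 -0.0663  0.1962] q [-0.26 -0.16  1.84  0.    1.47  1.19] open 0.0293 grip 52.66197860240936 F [ 0.71  0.05 -3.22]
rot [-0.07  0.16 -0.13] lin now [ 0.004  -0.0003 -0.0039] lin after rot [ 0.004  -0.0003 -0.0038]
140 [3.040e-02 1.000e-04 1.497e-01] [125 123 118]
148 [ 0.0531  0.0002 -0.0149] [92 90 86]
156 [ 0.0531  0.0002 -0.0328] [93 91 87]
164 [ 0.0514  0.0002 -0.0401] [125 123 118]
172 [ 0.0498  0.0002 -0.0463] [70 66 64]
180 [ 0.0489  0.0003 -0.0539] [91 86 85]
188 [ 0.0461  0.0002 -0.0543] [89 83 83]
196 [ 0.0431  0.0002 -0.0544] [93 86 87]
204 [ 0.0399  0.0002 -0.0538] [91 84 85]
212 [ 0.0369  0.0002 -0.054 ] [101  96  96]
220 [ 0.0339  0.0002 -0.0544] [102  95  93]
228 [ 0.0304  0.0002 -0.0537] [96 89 88]
236 [ 0.0275  0.0002 -0.0545] [96 91 90]
244 [ 0.0171  0.0002 -0.0404] [126 124 119]
252 [ 0.0133  0.0002 -0.0403] [126 123 118]
260 [ 0.0092  0.0002 -0.0399] [126 123 118]
268 [ 0.0058  0.0002 -0.0408] [126 123 118]
276 [ 0.0017  0.0002 -0.0405] [123 121 115]
284 [-0.0027  0.0002 -0.04  ] [125 123 117]
292 [-0.0067  0.0002 -0.0402] [125 123 117]
300 [-0.011   0.0002 -0.04  ] [127 124 117]
308 [-0.0149  0.0002 -0.0405] [123 121 116]
316 [-0.0193  0.0002 -0.0404] [124 120 115]
324 [-0.0241  0.0002 -0.04  ] [233 230 220]
332 [-0.026   0.0002 -0.043 ] [70 66 66]
340 [-0.0257  0.0002 -0.0483] [67 64 63]
27479
```

View pics/w4.png

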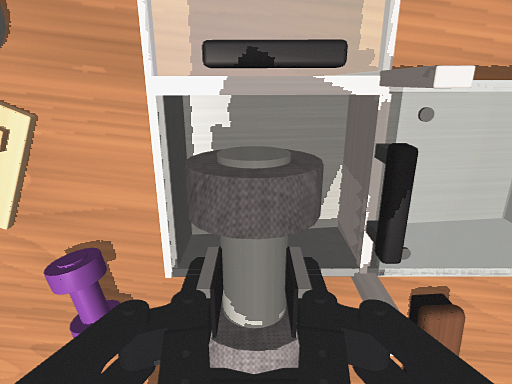

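The wrist view shows the roller level and centred in the grip, over the open chamber. The cover bar is at (275,50) and the gate bar at (400,203), which confirms the hatch frame to about 3 mm. Lowering.

>>> jog_arm([
  {"delta_rot": [0,0,0],"linear": [0.006,0.004,0],"grip": 0.02},
  {"delta_rot": [0,0,0],"linear": [0,0,0.025],"grip": 0.02},
  {"delta_rot": [0,0,0],"linear": [0,0,0.025],"grip": 0.02},
  {"delta_rot": [0,0,0],"linear": [0,0,0.025],"grip": 0.02},
  {"delta_rot": [0,0,0],"linear": [0,0,0.025],"grip": 0.02},
  {"delta_rot": [0,0,0],"linear": [0,0,0.02],"grip": 0.02},
  {"delta_rot": [0,0,0],"linear": [0,0,0.01],"grip": 0.02},
  {"delta_rot": [0,0,0],"linear": [0,0,0.005],"grip": 0.02},
  {"delta_rot": [0,0,0],"linear": [0,0,0],"grip": 0.02},
])

```text
t: 9.55
tool_pos: [0.5361, -0.0699, 0.063]
tool_rot: [-3.136, -0.183, 0.0]
contact_force: [0.3, -0.2, -3.1]
opening: 0.0292
grip_force: 52.7
```

>>> jog_arm([
  {"delta_rot": [0,0,0],"linear": [0,0,0.004],"grip": 0.02},
  {"delta_rot": [0,0,0],"linear": [0,0,0.003],"grip": 0.02},
  {"delta_rot": [0,0,0],"linear": [0,0,0.002],"grip": 0.02},
  {"delta_rot": [0,0,0],"linear": [0,0,0],"grip": 0.02},
])

```text
t: 9.95
tool_pos: [0.5359, -0.0698, 0.0541]
tool_rot: [-3.136, -0.183, 0.0]
contact_force: [-0.4, -0.6, -3.8]
opening: 0.0296
grip_force: 52.7
```

>>> jog_arm([
  {"delta_rot": [0,0,0],"linear": [0,0,0.001],"grip": 0.035},
  {"delta_rot": [0,0,0],"linear": [0,0,0],"grip": 0.066},
  {"delta_rot": [0,0,0],"linear": [0,0,0],"grip": 0.066},
  {"delta_rot": [0,0,0],"linear": [0,0,-0.005],"grip": 0.066},
  {"delta_rot": [0,0,0],"linear": [0,0,-0.015],"grip": 0.066},
  {"delta_rot": [0,0,0],"linear": [0,0,-0.03],"grip": 0.066},
  {"delta_rot": [0,0,0],"linear": [0,0,-0.04],"grip": 0.066},
  {"delta_rot": [0,0,0],"linear": [0,0,-0.04],"grip": 0.066},
  {"delta_rot": [0,0,0],"linear": [0,0,-0.04],"grip": 0.066},
  {"delta_rot": [0,0,0],"linear": [0,0,-0.04],"grip": 0.066},
])

```text
t: 10.95
tool_pos: [0.5358, -0.0697, 0.2666]
tool_rot: [3.136, 0.183, 0.003]
contact_force: [0.5, -0.7, 0.3]
opening: 0.066
grip_force: 0.0
```

```bash
python3 - <<'E'
from h import *
go(.537,-.0775,.25,6.7)
grab('wrist','w5.png')
E
```

```text
t 10.95 pos [ 0.5358 -0.0697  0.2666] q [-0.27 -0.18  1.74  0.    1.58  1.19] open 0.066 grip 0.0 F [ 0.49 -0.7   0.34]
rot [ 0.04 -0.12 -0.01] lin now [0.0002 0.0078 0.0166] lin after rot [0.0002 0.0079 0.0166]
```

View pics/w5.png

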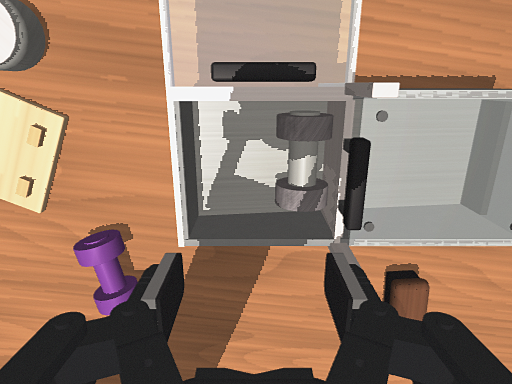

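The roller is let go and rests square against the gate at about (303,160), with the cover bar at (264,70). Next I close the fingers, go down behind the bar and push the cover shut.

>>> jog_arm([
  {"delta_rot": [0,0,0],"linear": [0.043,0.002,0],"grip": 0.0},
  {"delta_rot": [0,0,0],"linear": [0.043,0.003,0],"grip": 0.0},
  {"delta_rot": [0,0,0],"linear": [0.044,0.003,0],"grip": 0.0},
  {"delta_rot": [0,0,0],"linear": [0,0,0],"grip": 0.0},
  {"delta_rot": [0,0,0],"linear": [0,0,0.03],"grip": 0.0},
  {"delta_rot": [0,0,0],"linear": [0,0,0.03],"grip": 0.0},
  {"delta_rot": [0,0,0],"linear": [0,0,0.03],"grip": 0.0},
  {"delta_rot": [0,0,0],"linear": [0,0,0.02],"grip": 0.0},
  {"delta_rot": [0,0,0],"linear": [0,0,0.012],"grip": 0.0},
  {"delta_rot": [0,0,0],"linear": [0,0,0],"grip": 0.0},
], newtons=20)

```text
t: 12.0
tool_pos: [0.6647, -0.0624, 0.1398]
tool_rot: [-3.136, -0.183, 0.004]
contact_force: [0.3, 0.3, -0.1]
opening: 0.0002
grip_force: 0.0
```

>>> jog_arm([
  {"delta_rot": [0,0,0],"linear": [-0.01,0,0],"grip": 0.0},
  {"delta_rot": [0,0,0],"linear": [-0.01,0,0],"grip": 0.0},
  {"delta_rot": [0,0,0],"linear": [-0.01,0,0],"grip": 0.0},
  {"delta_rot": [0,0,0],"linear": [-0.015,0,0],"grip": 0.0},
  {"delta_rot": [0,0,0],"linear": [-0.015,0,0],"grip": 0.0},
  {"delta_rot": [0,0,0],"linear": [-0.015,0,0],"grip": 0.0},
  {"delta_rot": [0,0,0],"linear": [-0.015,0,0],"grip": 0.0},
])

```text
t: 12.7
tool_pos: [0.5757, -0.0733, 0.1421]
tool_rot: [3.136, 0.183, 0.002]
contact_force: [-0.4, -0.1, -0.1]
opening: 0.0001
grip_force: 0.0
```

>>> jog_arm([
  {"delta_rot": [0,0,0],"linear": [-0.015,0,0],"grip": 0.0},
  {"delta_rot": [0,0,0],"linear": [-0.015,0,0],"grip": 0.0},
  {"delta_rot": [0,0,0],"linear": [-0.015,0,0],"grip": 0.0},
  {"delta_rot": [0,0,0],"linear": [-0.01,0,0],"grip": 0.0},
  {"delta_rot": [0,0,0],"linear": [-0.01,0,0],"grip": 0.0},
  {"delta_rot": [0,0,0],"linear": [-0.008,0,0],"grip": 0.0},
  {"delta_rot": [0,0,0],"linear": [-0.006,0,0],"grip": 0.0},
  {"delta_rot": [0,0,0],"linear": [0,0,0],"grip": 0.0},
])

```text
t: 13.5
tool_pos: [0.4977, -0.0824, 0.1411]
tool_rot: [3.136, 0.183, 0.0]
contact_force: [0.2, 0.0, 0.5]
opening: 0.0001
grip_force: 0.0
```

```bash
python3 - <<'E'
from h import *
go(.537,-.0775,.25,6.7)
im,d=grab('wrist'); i=ctrl.camera_info('wrist'); o=ctrl.get_obs()
im,d=grab('top'); hsv=cv2.cvtColor(im,cv2.COLOR_RGB2HSV)
im2,d2=grab('scene')
cv2.imwrite('pics/two.png',np.hstack([cv2.resize(im[80:210,230:400],None,fx=2.3,fy=2.3),cv2.resize(im2[180:310,160:330],None,fx=2.3,fy=2.3)])[:,:,::-1])
E
```

```text
t 13.5 pos [ 0.4977 -0.0824  0.1411] q [-0.31 -0.19  1.96  0.    1.38  1.14] open 0.0001 grip 0.0 F [0.17 0.03 0.46]
rot [ 0.   -0.01 -0.03] lin now [ 0.0396 -0.0003 -0.1088] lin after rot [ 0.0396 -0.0003 -0.1089]
```

>>> jog_arm([
  {"delta_rot": [0,0,0],"linear": [-0.003,0,0],"grip": 0.0},
  {"delta_rot": [0,0,0],"linear": [-0.003,0,0],"grip": 0.0},
  {"delta_rot": [0,0,0],"linear": [0,0,0],"grip": 0.0},
])

```text
t: 13.95
tool_pos: [0.4919, -0.083, 0.141]
tool_rot: [-3.136, -0.183, 0.0]
contact_force: [-0.2, 0.0, -0.8]
opening: -0.0002
grip_force: 0.0
```

```bash
python3 - <<'E'
from h import *
o=ctrl.get_obs(); R=Ro.from_rotvec(o['tool_rot']).as_matrix(); im,d=grab('wrist','w6.png'); i=ctrl.camera_info('wrist'); K=i['camera_matrix']; T=np.array(i['T_tool_cam'])
v,u=np.mgrid[:384,:512]; W=(np.stack([(u-K[0,2])/K[0,0]*d,(v-K[1,2])/K[1,1]*d,d],-1)@T[:3,:3].T+T[:3,3])@R.T+o['tool_pos']
a=np.radians(6.7); H=(W[...,:2]-[.537,-.0775])@np.array([[np.cos(a),-np.sin(a)],[np.sin(a),np.cos(a)]])
dark=(im.max(2)<60)&(d>0)
# cover handle candidates: dark points near z .166, |y|<.045
m=dark&(W[...,2]>.145)&(W[...,2]<.170)&(np.abs(H[...,1])<.05)
p=H[m]; print(m.sum(), np.percentile(p,[1,50,99],axis=0).round(4) if m.sum() else '')
im,d=grab('top'); P=cloud('top',d); H2=(P[...,:2]-[.537,-.0775])@np.array([[np.cos(a),-np.sin(a)],[np.sin(a),np.cos(a)]])
m=(im.max(2)<60)&(d>0)&(P[...,2]>.145)&(P[...,2]<.172)&(np.abs(H2[...,1])<.05)&(np.abs(H2[...,0])<.2)
p=H2[m]; print(m.sum(), np.percentile(p,[1,50,99],axis=0).round(4) if m.sum() else '')
E
```

```text
9 [[-0.0362 -0.0018]
 [-0.0357  0.0001]
 [-0.0353  0.0014]]
113 [[ 0.0818 -0.0355]
 [ 0.0884  0.0018]
 [ 0.0956  0.0383]]
```

View pics/two.png

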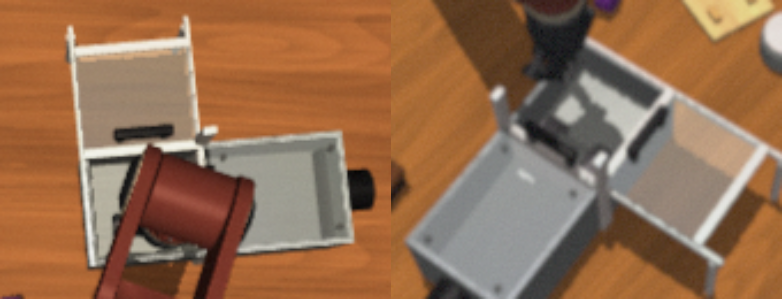

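The picture shows the cover still open, with its bar unmoved at (143,132), so the closed fingers passed over it. I'll check where the fingertips really are from the wrist depth.

```bash
python3 - <<'E'
from h import *
o=ctrl.get_obs(); im,d=grab('wrist','w7.png'); i=ctrl.camera_info('wrist'); K=i['camera_matrix']; T=np.array(i['T_tool_cam'])
v,u=np.mgrid[:384,:512]; C=np.stack([(u-K[0,2])/K[0,0]*d,(v-K[1,2])/K[1,1]*d,d],-1)@T[:3,:3].T+T[:3,3]
m=(d>.05)&(np.abs(C[...,0])<.02)&(np.abs(C[...,1])<.03)
for z0 in np.arange(-.06,.03,.005):
    k=m&(C[...,2]>=z0)&(C[...,2]<z0+.005)
    if k.any(): print(round(z0,3),k.sum(),'x',C[k][:,0].min().round(3),C[k][:,0].max().round(3),'y',C[k][:,1].min().round(3),C[k][:,1].max().round(3))
print(o['contact_force'], o['tool_pos'],np.degrees(o['q']))
E
```

```text
-0.06 319 x 0.005 0.011 y -0.013 0.014
-0.055 480 x 0.005 0.011 y -0.014 0.014
-0.05 387 x 0.005 0.011 y -0.013 0.013
-0.045 394 x 0.005 0.011 y -0.013 0.014
-0.04 350 x 0.005 0.011 y -0.014 0.014
-0.035 264 x 0.005 0.01 y -0.013 0.013
-0.03 65 x 0.009 0.011 y -0.006 0.006
[-0.23366314 -0.61621343  0.23706798] [ 0.49213503 -0.08299017  0.14108122] [-1.81235480e+01 -1.17405282e+01  1.12778240e+02  2.71645647e-03
  7.89617025e+01  6.51892254e+01]
```

The fingertips really end about 27 mm short of the reported TCP, which explains both the high first grip and the missed bar. I'll redo the push with the TCP lower.

>>> jog_arm([
  {"delta_rot": [0,0,0],"linear": [0,0,-0.03],"grip": 0.0},
  {"delta_rot": [0,0,0],"linear": [0.043,0,0],"grip": 0.0},
  {"delta_rot": [0,0,0],"linear": [0.043,0,0],"grip": 0.0},
  {"delta_rot": [0,0,0],"linear": [0.043,0,0],"grip": 0.0},
  {"delta_rot": [0,0,0],"linear": [0.043,0,0],"grip": 0.0},
  {"delta_rot": [0,0,0],"linear": [0,0,0],"grip": 0.0},
  {"delta_rot": [0,0,0],"linear": [0,0,0.03],"grip": 0.0},
  {"delta_rot": [0,0,0],"linear": [0,0,0.015],"grip": 0.0},
  {"delta_rot": [0,0,0],"linear": [0,0,0.01],"grip": 0.0},
  {"delta_rot": [0,0,0],"linear": [0,0,0],"grip": 0.0},
])

```text
t: 15.1
tool_pos: [0.6612, -0.0628, 0.114]
tool_rot: [-3.135, -0.183, 0.006]
contact_force: [-0.5, 0.6, -0.1]
opening: -0.0002
grip_force: 0.0
```

>>> jog_arm([
  {"delta_rot": [0,0,0],"linear": [-0.01,0,0],"grip": 0.0},
  {"delta_rot": [0,0,0],"linear": [-0.01,0,0],"grip": 0.0},
  {"delta_rot": [0,0,0],"linear": [-0.01,0,0],"grip": 0.0},
  {"delta_rot": [0,0,0],"linear": [-0.015,0,0],"grip": 0.0},
  {"delta_rot": [0,0,0],"linear": [-0.015,0,0],"grip": 0.0},
])

```text
t: 15.6
tool_pos: [0.6035, -0.0702, 0.1177]
tool_rot: [3.135, 0.183, 0.006]
contact_force: [2.0, -0.0, 1.1]
opening: -0.0002
grip_force: 1.3
```

>>> jog_arm([
  {"delta_rot": [0,0,0],"linear": [-0.015,0,0],"grip": 0.0},
  {"delta_rot": [0,0,0],"linear": [-0.015,0,0],"grip": 0.0},
  {"delta_rot": [0,0,0],"linear": [-0.015,0,0],"grip": 0.0},
  {"delta_rot": [0,0,0],"linear": [-0.015,0,0],"grip": 0.0},
  {"delta_rot": [0,0,0],"linear": [-0.015,0,0],"grip": 0.0},
  {"delta_rot": [0,0,0],"linear": [-0.01,0,0],"grip": 0.0},
  {"delta_rot": [0,0,0],"linear": [-0.008,0,0],"grip": 0.0},
  {"delta_rot": [0,0,0],"linear": [-0.006,0,0],"grip": 0.0},
  {"delta_rot": [0,0,0],"linear": [-0.005,0,0],"grip": 0.0},
  {"delta_rot": [0,0,0],"linear": [0,0,0],"grip": 0.0},
])

```text
t: 16.6
tool_pos: [0.4993, -0.0821, 0.1159]
tool_rot: [-3.136, -0.183, 0.002]
contact_force: [0.4, 0.1, -0.1]
opening: -0.0001
grip_force: 0.0
```

>>> jog_arm([
  {"delta_rot": [0,0,0],"linear": [-0.003,0,0],"grip": 0.0},
  {"delta_rot": [0,0,0],"linear": [0,0,0],"grip": 0.0},
])

```text
t: 16.8
tool_pos: [0.4996, -0.0821, 0.116]
tool_rot: [-3.136, -0.183, -0.011]
contact_force: [10.2, 1.6, -5.2]
opening: 0.0003
grip_force: 5.7
```

>>> jog_arm([
  {"delta_rot": [0,0,0],"linear": [-0.003,0,0],"grip": 0.0},
  {"delta_rot": [0,0,0],"linear": [0,0,0],"grip": 0.0},
])

```text
t: 17.0
tool_pos: [0.4998, -0.0821, 0.1161]
tool_rot: [-3.136, -0.183, -0.024]
contact_force: [25.0, 2.2, -12.9]
opening: -0.0003
grip_force: 12.0
```

The cover is hard against its stop. Backing off, rising, and computing the shift to the gate bar.

>>> jog_arm([
  {"delta_rot": [0,0,0],"linear": [0.008,0,0],"grip": 0.0},
  {"delta_rot": [0,0,0],"linear": [0.008,0,0],"grip": 0.0},
  {"delta_rot": [0,0,0],"linear": [0,0,-0.04],"grip": 0.0},
  {"delta_rot": [0,0,0],"linear": [0,0,-0.04],"grip": 0.05},
  {"delta_rot": [0,0,0],"linear": [0,0,-0.03],"grip": 0.05},
  {"delta_rot": [0,0,0],"linear": [0,0,0],"grip": 0.05},
])

```text
t: 17.6
tool_pos: [0.5126, -0.0817, 0.2318]
tool_rot: [3.133, 0.183, 0.012]
contact_force: [0.1, -1.3, 1.0]
opening: 0.0435
grip_force: 0.0
```

```bash
cat >> h.py <<'E'
def look():
    "hatch-frame positions of dark bars and grey roller from the wrist"
    o=ctrl.get_obs(); R=Ro.from_rotvec(o['tool_rot']).as_matrix(); im,d=grab('wrist'); i=ctrl.camera_info('wrist'); K=i['camera_matrix']; T=np.array(i['T_tool_cam'])
    v,u=np.mgrid[:384,:512]; C=np.stack([(u-K[0,2])/K[0,0]*d,(v-K[1,2])/K[1,1]*d,d],-1)@T[:3,:3].T+T[:3,3]
    W=C@R.T+o['tool_pos']; a=np.radians(6.7); H=(W[...,:2]-[.537,-.0775])@np.array([[np.cos(a),-np.sin(a)],[np.sin(a),np.cos(a)]])
    return im,d,C,W,H
E
python3 - <<'E'
from h import *
go(.5463,-.1565,.113,6.7)
im,d,C,W,H=look(); dk=(im.max(2)<60)&(d>.1)&(W[...,2]>.14)&(W[...,2]<.172)&(C[...,2]>.0)
for n,m in (('cover',dk&(np.abs(H[...,1])<.05)&(H[...,0]>-.1)&(H[...,0]<.12)),('gate',dk&(np.abs(H[...,1]+.08)<.02)&(np.abs(H[...,0])<.06))):
    print(n,m.sum(),np.percentile(H[m],[2,50,98],axis=0).round(4) if m.any() else '')
im,d=grab('top'); P=cloud('top',d); a=np.radians(6.7); H2=(P[...,:2]-[.537,-.0775])@np.array([[np.cos(a),-np.sin(a)],[np.sin(a),np.cos(a)]])
k=(d>.1)&(P[...,2]>.145)&(P[...,2]<.172)&(np.abs(H2[...,1])<.05)&(H2[...,0]>.05)&(H2[...,0]<.2); print('old handle place',k.sum())
E
```

```text
t 17.6 pos [ 0.5126 -0.0817  0.2318] q [-0.3  -0.22  1.83 -0.    1.53  1.15] open 0.0435 grip 0.0 F [ 0.06 -1.32  1.03]
rot [ 0.21 -0.42 -0.  ] lin now [0.0238 0.0778 0.1192] lin after rot [0.0247 0.0782 0.1188]
cover 1854 [[-0.0628 -0.037 ]
 [-0.0515 -0.0017]
 [-0.0494  0.0383]]
gate 2520 [[-0.0384 -0.0859]
 [ 0.0022 -0.0776]
 [ 0.037  -0.0729]]
old handle place 0
```

>>> jog_arm([
  {"delta_rot": [0,0,0],"linear": [0.013,0.039,0],"grip": 0.055},
  {"delta_rot": [0,0,0],"linear": [0.012,0.039,0],"grip": 0.055},
  {"delta_rot": [0,0,0],"linear": [0,0,0],"grip": 0.055},
  {"delta_rot": [0,0,0],"linear": [0,0,0.03],"grip": 0.055},
  {"delta_rot": [0,0,0],"linear": [0,0,0.03],"grip": 0.055},
  {"delta_rot": [0,0,0],"linear": [0,0,0.03],"grip": 0.055},
  {"delta_rot": [0,0,0],"linear": [0,0,0.018],"grip": 0.055},
  {"delta_rot": [0,0,0],"linear": [0,0,0.01],"grip": 0.055},
  {"delta_rot": [0,0,0],"linear": [0,0,0],"grip": 0.055},
])

```text
t: 18.6
tool_pos: [0.5419, -0.1543, 0.105]
tool_rot: [-3.133, -0.183, 0.008]
contact_force: [-0.5, -0.2, 0.3]
opening: 0.0549
grip_force: 0.0
```

>>> jog_arm([
  {"delta_rot": [0,0,0],"linear": [0,0,0],"grip": 0.03},
  {"delta_rot": [0,0,0],"linear": [0,0,0],"grip": 0.02},
  {"delta_rot": [0,0,0],"linear": [0,0,0],"grip": 0.008},
  {"delta_rot": [0,0,0],"linear": [0,0,0],"grip": 0.008},
  {"delta_rot": [0,0,0],"linear": [0,0,0],"grip": 0.008},
  {"delta_rot": [0,0,0],"linear": [0,0,0],"grip": 0.008},
  {"delta_rot": [0,0,0],"linear": [0,0,0],"grip": 0.008},
], newtons=40)

```text
t: 19.3
tool_pos: [0.5451, -0.1576, 0.1099]
tool_rot: [3.132, 0.182, 0.005]
contact_force: [0.7, -6.1, -1.3]
opening: 0.0135
grip_force: 42.3
```

>>> jog_arm([
  {"delta_rot": [0,0,0],"linear": [0,0,-0.005],"grip": 0.008},
  {"delta_rot": [0,0,0],"linear": [0,0,-0.01],"grip": 0.008},
  {"delta_rot": [0,0,0],"linear": [0,0,-0.015],"grip": 0.008},
  {"delta_rot": [0,0,0],"linear": [0,0,-0.015],"grip": 0.008},
  {"delta_rot": [0,0,0],"linear": [0,0,-0.015],"grip": 0.008},
  {"delta_rot": [0,0,0],"linear": [0,0,-0.015],"grip": 0.008},
  {"delta_rot": [0,0,0],"linear": [0,0,-0.01],"grip": 0.008},
  {"delta_rot": [0,0,0],"linear": [0,0,0],"grip": 0.008},
  {"delta_rot": [0,0,0],"linear": [0,0,0],"grip": 0.008},
  {"delta_rot": [0,0,0],"linear": [0,0,0],"grip": 0.008},
], newtons=60)

```text
t: 20.3
tool_pos: [0.5451, -0.1577, 0.1945]
tool_rot: [3.131, 0.182, 0.006]
contact_force: [3.8, -7.4, -1.9]
opening: 0.0131
grip_force: 58.9
```

>>> jog_arm([
  {"delta_rot": [0,0,0],"linear": [0,0,0],"grip": 0.008},
  {"delta_rot": [0,0,0],"linear": [0,0,0],"grip": 0.008},
  {"delta_rot": [0,0,0],"linear": [0,0,0],"grip": 0.008},
  {"delta_rot": [0,0,0],"linear": [0,0,0],"grip": 0.008},
  {"delta_rot": [0,0,0],"linear": [0,0,0],"grip": 0.008},
  {"delta_rot": [0,0,0],"linear": [0,0,0],"grip": 0.008},
  {"delta_rot": [0,0,0],"linear": [0,0,0],"grip": 0.008},
  {"delta_rot": [0,0,0],"linear": [0,0,0],"grip": 0.008},
  {"delta_rot": [0,0,0],"linear": [0,0,0],"grip": 0.008},
  {"delta_rot": [0,0,0],"linear": [0,0,0],"grip": 0.008},
])

```text
t: 21.3
tool_pos: [0.5451, -0.1577, 0.1944]
tool_rot: [3.131, 0.182, 0.006]
contact_force: [3.6, -5.7, -2.7]
opening: 0.0131
grip_force: 58.9
```

>>> jog_arm([
  {"delta_rot": [0,0,0],"linear": [0,0,0],"grip": 0.008},
  {"delta_rot": [0,0,0],"linear": [0,0,0],"grip": 0.008},
  {"delta_rot": [0,0,0],"linear": [0,0,0],"grip": 0.008},
  {"delta_rot": [0,0,0],"linear": [0,0,0],"grip": 0.008},
  {"delta_rot": [0,0,0],"linear": [0,0,0],"grip": 0.008},
  {"delta_rot": [0,0,0],"linear": [0,0,0],"grip": 0.008},
  {"delta_rot": [0,0,0],"linear": [0,0,0],"grip": 0.008},
  {"delta_rot": [0,0,0],"linear": [0,0,0],"grip": 0.008},
])

```text
t: 22.1
tool_pos: [0.5451, -0.1576, 0.1944]
tool_rot: [3.131, 0.182, 0.006]
contact_force: [3.3, -7.5, -2.4]
opening: 0.0133
grip_force: 58.9
```

```bash
cat > roll.py <<'E'
from h import *
a=np.radians(6.7); M=np.array([[np.cos(a),-np.sin(a)],[np.sin(a),np.cos(a)]])
im0=np.load('topim.npy').astype(int)
for n in ('top','scene'):
    im,d=grab(n); P=cloud(n,d)
    hsv=cv2.cvtColor(im,cv2.COLOR_RGB2HSV)
    # through the clear roof: rays on z=.055; compare with the first picture
    i0=np.load(n+'im.npy').astype(int); ch=(np.abs(im.astype(int)-i0).sum(2)>90)
    v,u=np.nonzero(ch); p=(ray(n,np.c_[u,v],.06)[:,:2]-[.537,-.0775])@M
    k=(np.abs(p[:,0])<.065)&(p[:,1]<-.09)&(p[:,1]>-.255)
    print(n,k.sum(),np.percentile(p[k],[5,50,95],axis=0).round(3) if k.sum()>5 else '')
go(.537,-.0775,.2,6.7)
E
python3 roll.py
```

```text
top 1484 [[-0.057 -0.247]
 [ 0.014 -0.184]
 [ 0.06  -0.097]]
scene 39 [[-0.039 -0.118]
 [ 0.054 -0.105]
 [ 0.058 -0.094]]
t 22.2 pos [ 0.5451 -0.1577  0.1944] q [-0.41 -0.08  1.77 -0.    1.45  1.04] open 0.0133 grip 58.87001037597656 F [ 3.86 -6.4  -1.62]
rot [ 0.3  -0.19 -0.06] lin now [ 0.0012 -0.0805 -0.006 ] lin after rot [ 0.0013 -0.0806 -0.0056]
```

```bash
cat > grid.py <<'E'
from h import *
import sys
a=np.radians(6.7); M=np.array([[np.cos(a),-np.sin(a)],[np.sin(a),np.cos(a)]])
X=np.arange(-.06,.061,.02); Y=np.arange(.06,-.261,-.02)
def proj(n,p):
    if n=='wrist':
        o=ctrl.get_obs(); i=ctrl.camera_info(n); T=np.array(i['T_tool_cam']); q=(p-o['tool_pos'])@Ro.from_rotvec(o['tool_rot']).as_matrix(); c=(q-T[:3,3])@T[:3,:3]
    else: i=ctrl.camera_info(n); c=p@np.array(i['R']).T+i['t']
    K=i['camera_matrix']; return c[:,:2]/c[:,2:]*[K[0,0],K[1,1]]+[K[0,2],K[1,2]]
for n in sys.argv[1:]:
    g=np.array([[x,y] for y in Y for x in X]); w=np.c_[g@M.T+[.537,-.0775],.05+.12*g[:,1]+.02]
    uv=np.round(proj(n,w)).astype(int); im,d=grab(n); gs=cv2.GaussianBlur(cv2.cvtColor(im,cv2.COLOR_RGB2GRAY),(3,3),0)
    val=[gs[v,u] if 0<=u<512 and 0<=v<384 else -1 for u,v in uv]
    print(n,'cols x',X.round(2))
    for y,r in zip(Y,np.array(val).reshape(len(Y),-1)): print(round(y,2),r)
    if n!='wrist':
        g0=cv2.GaussianBlur(cv2.cvtColor(np.load(n+'im.npy'),cv2.COLOR_RGB2GRAY),(3,3),0); print('before'); print(np.array([g0[v,u] for u,v in uv]).reshape(len(Y),-1))
E
python3 grid.py wrist scene
```

```text
wrist cols x [-0.06 -0.04 -0.02  0.    0.02  0.04  0.06]
0.06 [155 162 164 164 164 165 163]
0.04 [154 164 164 165 165 165 184]
0.02 [151 164 165 165 166 167 185]
-0.0 [148 165 166 167 167 167 185]
-0.02 [160 165 167 167 167 168 185]
-0.04 [158 165 166 166 166 168 227]
-0.06 [157 166 167 167 166 167 146]
-0.08 [ 26  26  24 138 138 139 102]
-0.1 [122 108 167 166 165 167 166]
-0.12 [152 166 167 166 165  80 166]
-0.14 [151 165 166 166 165 166 166]
-0.16 [150 164 165 165 165 165 166]
-0.18 [147 162 165 163 163 163 163]
-0.2 [146 138 160 162 163 142 162]
-0.22 [141 142 148 148 150 145 162]
-0.24 [143 144 161 161 153 146 161]
-0.26 [144 144 113 112 139 144 112]
scene cols x [-0.06 -0.04 -0.02  0.    0.02  0.04  0.06]
0.06 [142 145 145 148 149 149 194]
0.04 [135 149 148 149 150 151 196]
0.02 [133 150 150 151 152 152 200]
-0.0 [ 60 142 150 150 152 151 140]
-0.02 [ 46  41  86 149 151 150 145]
-0.04 [ 69 102  97  99 102 110  91]
-0.06 [98 98 97 97 98 97 96]
-0.08 [145 149 151 152 151 150  98]
-0.1 [144 152 151 152 151 151 105]
-0.12 [144 152 151 151 152 151 105]
-0.14 [147 152 150 152 151 152 118]
-0.16 [146 151 151 152 151 153  97]
-0.18 [144 152 150 150 151 151  98]
-0.2 [146 143 150 151 148 142  81]
-0.22 [136 133 140 143 138 135  84]
-0.24 [138 137 151 151 137 139  72]
-0.26 [160 149 135 164 159 153  65]
before
[[ 92 116 109 149 151 146 124]
 [ 91 189 189 193 196 198 130]
 [ 86 190 192 194 199 200 136]
 [ 83 192 194 197 201 203  84]
 [ 99 191 195 200 202 201 204]
 [ 59 116 129  97 202 157 178]
 [ 85  98 110  83 158 201  97]
 [155 155 156 155 156 154 128]
 [145 184 172 153 152 152 135]
 [146 152 152 153 151 152 116]
 [148 153 151 153 152 152 120]
 [146 152 152 153 152 151  97]
 [145 152 151 152 152 152  98]
 [147 151 151 153 151 152  83]
 [142 151 151 152 151 153  85]
 [145 151 152 152 145 153  72]
 [162 150 139 165 159 155  65]]
```

The chamber now looks empty, and the wheels show through the booth roof at y ≈ -0.20 to -0.24. The roller has passed, so I'm lowering the gate.

>>> jog_arm([
  {"delta_rot": [0,0,0],"linear": [0,0,0.015],"grip": 0.008},
  {"delta_rot": [0,0,0],"linear": [0,0,0.015],"grip": 0.008},
  {"delta_rot": [0,0,0],"linear": [0,0,0.015],"grip": 0.008},
  {"delta_rot": [0,0,0],"linear": [0,0,0.015],"grip": 0.008},
  {"delta_rot": [0,0,0],"linear": [0,0,0.015],"grip": 0.008},
  {"delta_rot": [0,0,0],"linear": [0,0,0.006],"grip": 0.008},
  {"delta_rot": [0,0,0],"linear": [0,0,0.003],"grip": 0.008},
  {"delta_rot": [0,0,0],"linear": [0,0,0],"grip": 0.008},
  {"delta_rot": [0,0,0],"linear": [0,0,0],"grip": 0.008},
])

```text
t: 23.2
tool_pos: [0.5451, -0.1576, 0.1102]
tool_rot: [3.132, 0.182, 0.005]
contact_force: [1.9, -6.5, -5.0]
opening: 0.0132
grip_force: 58.9
```

>>> jog_arm([
  {"delta_rot": [0,0,0],"linear": [0,0,0],"grip": 0.03},
  {"delta_rot": [0,0,0],"linear": [0,0,0],"grip": 0.05},
  {"delta_rot": [0,0,0],"linear": [0,0,0],"grip": 0.055},
  {"delta_rot": [0,0,0],"linear": [0,0,0],"grip": 0.055},
  {"delta_rot": [0,0,0],"linear": [0,0,-0.02],"grip": 0.055},
  {"delta_rot": [0,0,0],"linear": [0,0,-0.04],"grip": 0.055},
  {"delta_rot": [0,0,0],"linear": [0,0,-0.04],"grip": 0.055},
  {"delta_rot": [0,0,0],"linear": [0,0,-0.04],"grip": 0.055},
  {"delta_rot": [0,0,0],"linear": [0,0,0],"grip": 0.055},
])

```text
t: 24.1
tool_pos: [0.5472, -0.1566, 0.2574]
tool_rot: [3.13, 0.183, 0.018]
contact_force: [1.3, -0.7, 2.0]
opening: 0.0549
grip_force: 0.0
```

```bash
python3 - <<'E'
from h import *
go(.537,-.0775,.25,6.7)
im,d,C,W,H=look(); dk=(im.max(2)<60)&(d>.1)&(C[...,2]>0)&(W[...,2]>.14)
for n,m in (('cover',dk&(np.abs(H[...,1])<.05)&(np.abs(H[...,0]+.05)<.05)),('gate',dk&(np.abs(H[...,1]+.08)<.02)&(np.abs(H[...,0])<.06))):
    print(n,m.sum(),np.percentile(np.c_[H[m],W[m][:,2]],[2,50,98],axis=0).round(4) if m.any() else '')
E
python3 grid.py wrist scene
```

```text
t 24.1 pos [ 0.5472 -0.1566  0.2574] q [-0.41 -0.11  1.69  0.    1.55  1.04] open 0.0549 grip 0.0 F [ 1.25 -0.71  2.05]
rot [ 0.37 -0.66  0.01] lin now [-0.0009 -0.0798  0.0069] lin after rot [-0.0009 -0.0798  0.0074]
cover 1678 [[-0.0617 -0.0383  0.143 ]
 [-0.0517  0.0027  0.1652]
 [-0.0493  0.0373  0.1675]]
gate 1386 [[-0.0384 -0.0869  0.1604]
 [ 0.0067 -0.0805  0.1655]
 [ 0.038  -0.0738  0.1671]]
wrist cols x [-0.06 -0.04 -0.02  0.    0.02  0.04  0.06]
0.06 [159 157 156 157 158 159 157]
0.04 [157 157 156 158 160 160 157]
0.02 [159 158 158 160 161 161 157]
-0.0 [160 158 158 160 160 161 175]
-0.02 [160 159 159 160 160 162 175]
-0.04 [161 159 160 162 160 161 176]
-0.06 [159 159 160 161 159 161 156]
-0.08 [ 56  63  26  26  22 131 130]
-0.1 [161 160 160 161 159 160 161]
-0.12 [162 161 160 160 160 162 160]
-0.14 [158 161 159 160 159 159 160]
-0.16 [159 159 158 159 159 159 160]
-0.18 [158 157 158 158 158 159 159]
-0.2 [158 140 157 157 157 143 158]
-0.22 [156 136 146 145 147 137 157]
-0.24 [139 144 156 156 154 142 156]
-0.26 [140 139 109 109 107 140 108]
scene cols x [-0.06 -0.04 -0.02  0
[... 463 characters left out ...]
2 151 153 152 152 100]
-0.2 [145 145 151 152 149 143  83]
-0.22 [135 135 141 144 139 137  86]
-0.24 [138 139 151 152 137 138  72]
-0.26 [163 152 138 166 159 155  65]
before
[[ 92 116 109 149 151 146 124]
 [ 91 189 189 193 196 198 130]
 [ 86 190 192 194 199 200 136]
 [ 83 192 194 197 201 203  84]
 [ 99 191 195 200 202 201 204]
 [ 59 116 129  97 202 157 178]
 [ 85  98 110  83 158 201  97]
 [155 155 156 155 156 154 128]
 [145 184 172 153 152 152 135]
 [146 152 152 153 151 152 116]
 [148 153 151 153 152 152 120]
 [146 152 152 153 152 151  97]
 [145 152 151 152 152 152  98]
 [147 151 151 153 151 152  83]
 [142 151 151 152 151 153  85]
 [145 151 152 152 145 153  72]
 [162 150 139 165 159 155  65]]
```

The roller lies still in the booth, showing as dumbbell-shaped wheels at y ≈ -0.22. The gate bar top is back at 0.166 and the cover bar is at its shut position, so I'm handing the job in.

```bash
python3 -c "
from station import ctrl
print(ctrl.finish_job())"
```

```text
the job is handed in; nothing more can be done
None
```

The job is handed in, though the hand-in gave no verdict: wrist and scene images showed the roller at rest in the booth at about y = -0.22 m, with the cover and gate bars at their shut positions; the bystanders' positions were not re-measured.

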